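# Close the bench caliper on the turned shaft

### The job

Two bench calipers stand on the low wooden riser on the workbench, one with a stepped round shaft on its bed, the other with a stepped block. On the caliper with the round shaft, slide the jaw by its post gently towards the sprung anvil until the shaft, still standing upright, pushes the anvil in against its spring by about half of its 12 mm travel; then let go and leave the jaw there. Leave the other caliper's jaw where it is.

Things in the scene. Friction and masses are not known exactly. Their poses are not given: they have to be found in the camera images.
- jaw: Sliding jaw of the caliper holding the round shaft, with an upright grip post 18x18 mm, free from 67 to 111 mm above the riser (riser top at z=0.115 m). Origin: middle of the post, 92 mm above the riser; axes square to the post, z up. Slides only along its y; +y closes, towards shaft and anvil; flat face 25 mm ahead of the origin. 9 N of friction, stays where left, travel 85 mm.
- shaft: Stepped round steel shaft, loose, standing on the bed (16 mm above the riser) between jaw and anvil, touching neither. Lower part 40 mm in diameter, 26 high; upper part 24 mm in diameter; 44 high in all, 0.25 kg. Origin: centre of its underside, z up. Pushed by the jaw it slides 10 to 30 mm along the bed to the anvil.
- anvil (a joint): Sprung anvil facing the jaw: steel disc 24 mm in diameter, 34 mm above the riser, its rod running through a grey housing to a brass collar. Value in m: 0 = out; grows as it is pushed from the jaw, hard stop at 0.012. Spring: 2 N to start, 6 N at the stop. With the shaft held between, the post's middle is 65 mm before the anvil's face.
- other_jaw: Sliding jaw of the second, identical caliper, which holds a stepped steel block (40 x 36 mm, 44 mm high) in place of the shaft. Origin and axes as for the first jaw. To be left where it is. Apart from the posts, both calipers are at most 67 mm high.
Things that resemble listed ones, but are neither listed nor needed, are in the scene too. What is shaped like the shaft but purple is not meant.

How it is judged (in metres and radians):
At the end, for the whole second after the job is handed in: The shaft stands upright (within 10 degrees), at rest, pinched between jaw and anvil: the jaw presses on it (over 0.5 N) and the anvil is pushed in by more than 3 mm of its 12 mm (value of joint anvil above 0.003 m and angle between shaft's own z axis and vertical below 0.17 rad and contact force between shaft and jaw above 0.5 N and linear speed of shaft below 0.02 m/s); the robot touches nothing.
It fails at once if the jaw is rammed against the shaft: over 40 N between them (contact force between shaft and jaw above 40 N).
It fails at once if the other caliper's jaw is moved by more than 10 mm (distance of other_jaw from where it was at the start of the episode above 0.01 m).
It also fails if it takes over 35 s, if anything falls off the work surface, if the arm or the gripper's body presses on something with over 40 N, if the wrist force passes 120 N, or if a joint passes its speed limit or range.

### The arm

A 6-joint arm with a two-finger parallel gripper is mounted at the origin on a cart in front of the work surface, level with it; the furniture and walls round the work are solid. World frame = base frame: x ahead of the robot, y to its left, z up, the work surface at z = 0. Lengths are in mm, angles in rad, forces in N, time in s.
With the tool pointing down it reaches from about 150 to 775 mm from the base axis. Payload 6.1 kg.
Tool frame: the origin (TCP) lies where the fingers leave the gripper's body, on its centre line; the fingertips stand 73 mm ahead of it and the grasp point (between the pads) lies 54 mm ahead of it; z points along the fingers, y is the line along which they close (so a half turn about z gives the same grasp; the last joint's range is limited). The gripper opens to 85 mm and grips with 20 to 120 N. Pads are 22 mm wide; open, the fingers measure 114 mm over their backs; the gripper's body (76 mm by 85 mm) begins 54 mm behind the grasp point. The pads swing forward as they close: fully open they stand 13 mm farther back than shut.
Start: joints at [-1.202, 0.126, -0.04, 1.405, 0, 1.571], TCP at [189.253, -489.685, 303.895] pointing down, gripper open.
Joint ranges: [-2.72, 2.72], [-0.95, 1.95], [-1.27, 1.35], [-1.78, 2.02], [-1.46, 1.47], [-3.14, 3.14]. Speed limits (rad/s): [2.39, 2.39, 3.01, 3.14, 3.14, 3.14].

### API

Orientations are given as a unit quaternion [x, y, z, w].
In Python, from workcell import * gives the robot as it stands. Calls block until the motion is done:
- move_to(position, orientation): joint-space move of the TCP to a pose.
- move_linear(position, rotation=None, speed=150): straight line of the TCP; rotation=None keeps the orientation; speed is the mean speed in mm/s.
- goto_joints(angles): joint-space move.
- move_gripper(opening, newtons=None): finger opening in mm; newtons is the grip in N (None keeps the last); returns when the fingers have stopped.
- wait(seconds).
- inverse_kinematics(position, orientation): joint angles nearest the present ones, or None.
- get_image(name): name is "scene" or "top" or "wrist"; returns the picture (480x640x3 uint8, red, green, blue); there is no depth.
- camera_params(name): a dict with "camera_matrix" (3x3 intrinsics, pixels), "rvec" (rotation vector, rad) and "tvec" (3), from world to camera coordinates, as OpenCV has them. Camera axes: x right, y down, z forward; pixel columns grow to the right and rows downward; lengths in mm; the calibration is good to about 2 mm. A picture is of the moment at which its call begins: read the wrist's pose just before it. camera_params takes no time and is no camera call; for the wrist camera it gives the pose at the moment of the call.
A pose or a line that the arm cannot do raises MotionError and nothing moves.
- finish_job(): hands the job in; it is judged then, once.
Trained networks look in the newest picture that a camera, given by its name, has taken for a name from the list of things; names that differ only in an ending like _2 or _b are one class to them, and where a whole thing is asked for, a point or a joint stands for the part that bears it (a point fixed in the world has none). Each returns a list of dicts, best first, with "score" (0 to 1); they miss things now and then, are a little off and sometimes report something else, mostly with a low value. They report only what shows in the picture. A call takes as long as a camera call. They do not tell look-alikes from the thing itself.
- recognise(label, camera): "pixel" ([column, row] in pixels, amid what is visible of it).
Readings, each from a call of its own:
- get_t(): time.
- get_joint_positions(): joint angles.
- get_dq(): joint speeds.
- get_tau(): joint torques, N m.
- get_tool_pos(): TCP position.
- get_orientation(): TCP orientation.
- get_ft_force(): force on the tool from outside, world axes, zero at the start.
- get_ft_torque(): the same for the moment, N m.
- get_grip_width(): finger opening in mm.
- get_gripper_force(): force on a finger pad.
Only numpy, scipy, OpenCV 4.12 (cv2) and the standard library are available. Lean on these libraries where they do the work, as an engineer would, in place of code of your own. Each camera call takes 0.05 s, during which the arm holds its last target. There are 200 camera calls.

## Working session

There is one attempt and no reset: what is moved stays moved. The work goes in short steps, each a Python script; the robot and the scene stay as the last script left them, time stands still between calls to the robot, and variables do not carry over. Pictures are saved under pics/ and viewed, at most 10 in all, crops included, and the job is handed in when it is done.

```bash
mkdir -p pics; python3 - <<'E'
from workcell import *
import cv2
for c in ["scene","top"]:
    im=get_image(c); cv2.imwrite(f"pics/{c}1.png",im[:,:,::-1])
    p=camera_params(c); print(c,p)
    for l in ["jaw","shaft","anvil"]:
        print(l,[(list(map(int,r["pixel"])),round(r["score"],2)) for r in recognise(l,c)])
print(get_t(),get_orientation())
E
```

```text
scene {'camera_matrix': array([[434.03640326,   0.        , 324.1054401 ],
       [  0.        , 434.03640326, 244.13790089],
       [  0.        ,   0.        ,   1.        ]]), 'rvec': array([ 1.81437137, -1.01793862,  0.64562447]), 'tvec': array([-14.74450242, 333.08469805, 628.64392069])}
jaw []
shaft [([253, 294], 0.75), ([310, 219], 0.56)]
anvil [([295, 213], 0.58)]
top {'camera_matrix': array([[574.09968224,   0.        , 318.54606409],
       [  0.        , 574.09968224, 246.16253609],
       [  0.        ,   0.        ,   1.        ]]), 'rvec': array([ 2.14004809, -2.10262616,  0.20401339]), 'tvec': array([ 220.66011984,  442.97579952, 1379.71069977])}
jaw [([301, 207], 0.67)]
shaft [([268, 201], 0.67), ([163, 212], 0.65), ([260, 303], 0.65)]
anvil []
0.4 [ 9.83045686e-01  1.83360755e-01 -2.33379032e-05 -1.06865475e-04]
```

View pics/top1.png

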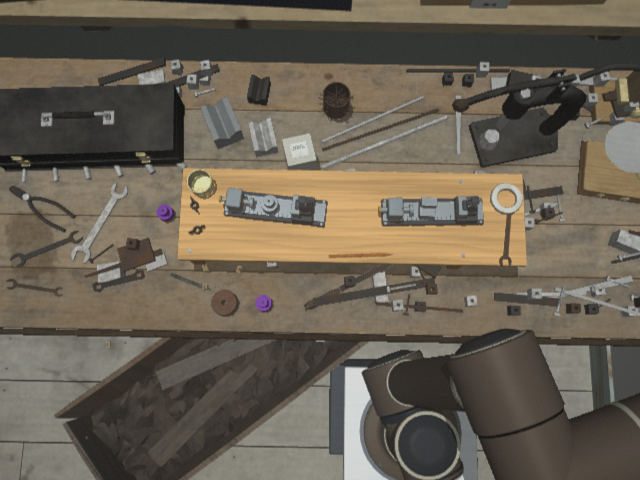

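View pics/scene1.png

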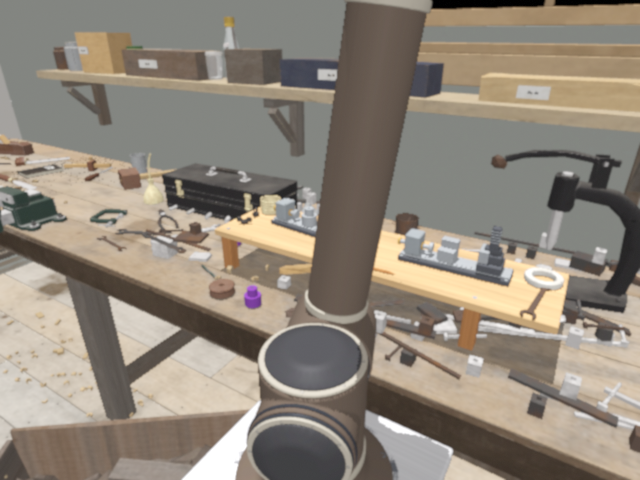

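Top view: the left caliper has the round shaft (269,202) and its jaw/post near (307,205), with the anvil at the left (~235,200). The right caliper carries the block (430,210), jaw (468,207). Look-alikes are the purple shafts at (163,212) and (260,303), and the other jaw at (468,207). I choose the left caliper and check it in a close crop.

```bash
cat > h.py <<'E'
from workcell import *
import cv2, numpy as np
from scipy.spatial.transform import Rotation as R
def ray(p,px,z):
    Rm=cv2.Rodrigues(p["rvec"])[0]; C=-Rm.T@p["tvec"]
    d=Rm.T@np.linalg.solve(p["camera_matrix"],[px[0],px[1],1.])
    return (C+d*(z-C[2])/d[2])
def proj(p,X): return cv2.projectPoints(np.float64([X]),p["rvec"],p["tvec"],p["camera_matrix"],None)[0].ravel()
E
python3 - <<'E'
from h import *
im=cv2.imread("pics/top1.png")
cv2.imwrite("pics/top1c.png",cv2.resize(im[180:235,215:335],None,fx=6,fy=6,interpolation=cv2.INTER_CUBIC))
p=camera_params("top")
for px,z in [((307,203),226),((269,202),175),((222,202),149),((327,215),130),((468,207),226)]: print(px,ray(p,px,z).round(0))
E
```

```text
(307, 203) [499. 255. 226.]
(269, 202) [514. 343. 175.]
(222, 202) [519. 454. 149.]
(327, 215) [497. 210. 130.]
(468, 207) [496. -96. 226.]
```

View pics/top1c.png

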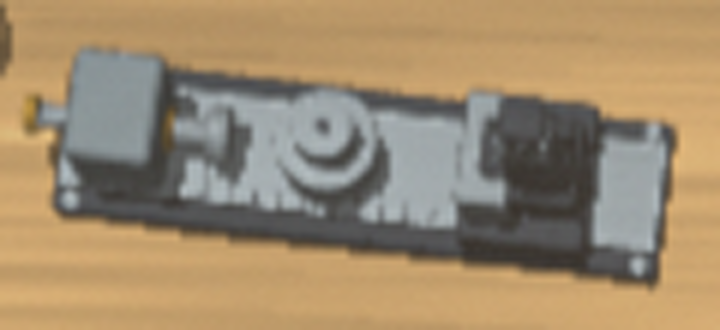

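The crop shows the round stepped shaft at (322,127), the jaw with its dark post around (545,140), and the anvil disc face at (240,135) with the brass collar at the far left. This is the right caliper. I lift, go above the post and take a close look.

```bash
python3 - <<'E'
from h import *
p=camera_params("top")
f=lambda c:(215+c[0]/6,180+c[1]/6)
a=ray(p,f((65,203)),129);b=ray(p,f((637,267)),129)
ax=(a-b)[:2];ax/=np.linalg.norm(ax)
print("axis",ax, "post",ray(p,f((545,140)),220),"anvil face",ray(p,f((240,137)),149))
yaw=np.arctan2(-ax[0],ax[1]); print("yaw",yaw)
Rt=R.from_euler('z',yaw)*R.from_euler('x',np.pi)
print(Rt.as_quat())
x,y,z=get_tool_pos(); move_linear([x,y,380])
best=None
post=ray(p,f((545,140)),220)
opts=[]
for k in (0,np.pi):
    q=(R.from_euler('z',yaw+k)*R.from_euler('x',np.pi)).as_quat()
    j=inverse_kinematics([post[0],post[1],380],q); print(k,j)
    if j is not None: opts.append((abs(j[5]),k,q))
q=min(opts,key=lambda o:o[0])[2]
move_to([post[0],post[1],380],q)
im=get_image("wrist"); cv2.imwrite("pics/w1.png",im[:,:,::-1])
for l in ["jaw","shaft","anvil"]:
    print(l,[(list(map(int,r["pixel"])),round(r["score"],2)) for r in recognise(l,"wrist")])
np.save("q.npy",q); print(get_t(),get_tool_pos(),get_ft_force())
E
```

```text
axis [0.09620463 0.99536158] post [499.76333645 257.79641014 220.        ] anvil face [518.11138443 377.54925455 149.        ]
yaw -0.09635365382739014
[ 9.98839721e-01 -4.81581926e-02 -2.94883882e-18  6.11612934e-17]
0 [ 0.47623677  0.21354417  0.23254296  1.58979512  0.         -2.56900223]
3.141592653589793 [0.47623677 0.21354417 0.23254296 1.58979512 0.         0.57259043]
jaw [([330, 229], 0.71)]
shaft [([427, 228], 0.76)]
anvil [([486, 225], 0.55)]
4.1083 [499.98528045 257.31920477 380.04902144] [ 0.21194935 -0.71325334 -0.41678277]
```

View pics/w1.png

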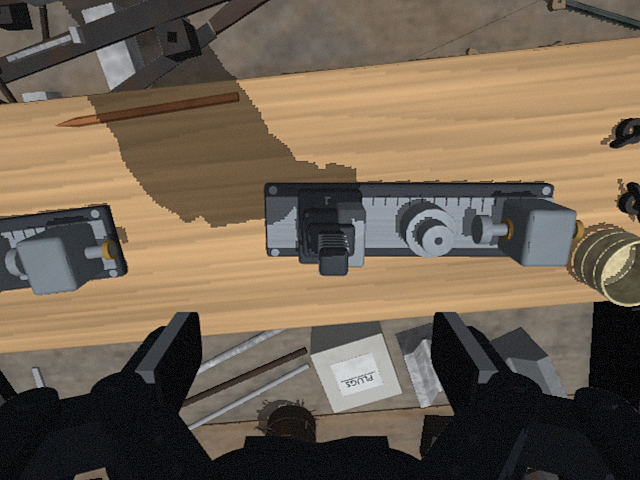

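Wrist view: post top centred at (333,263), shaft top (437,240), anvil disc face around (475,229) and housing (540,235). The bed edges lie level in the picture, so the yaw is right. Next I compute the positions, descend and grip gently.

```bash
python3 - <<'E'
from h import *
p=camera_params("wrist"); q=np.load("q.npy")
post=ray(p,(333,262),226); anv=ray(p,(474,230),149); sh=ray(p,(437,240),175)
ax=np.array([0.0962,0.9954]); 
c1=ray(p,(269,190),129);c2=ray(p,(549,190),129);print("axis chk",(c2-c1)/np.linalg.norm(c2-c1))
print(post,anv,sh,"post->anvil",(anv-post)[:2]@ax,"post->shaft",(sh-post)[:2]@ax)
move_linear([post[0],post[1],300],q)
move_linear([post[0],post[1],263],speed=80)
print(get_ft_force(),get_tool_pos())
move_gripper(10,20)
print(get_grip_width(),get_gripper_force(),get_ft_force(),get_tool_pos(),get_t())
im=get_image("wrist"); cv2.imwrite("pics/w2.png",im[:,:,::-1])
E
```

```text
axis chk [0.09738252 0.99524703 0.        ]
[508.69078169 265.79220161 226.        ] [521.85471464 379.71061553 149.        ] [518.37859127 343.05820429 175.        ] post->anvil 114.66075956880432 post->shaft 77.84254634724144
[ 0.44494713 -0.72920664 -0.29307032] [508.72102715 265.80174567 263.28175363]
17.418550745263403 24.30381953716278 [-1.28160242  2.05549556  1.28486507] [508.76079338 266.06504015 263.26065581] 6.025
```

View pics/w2.png

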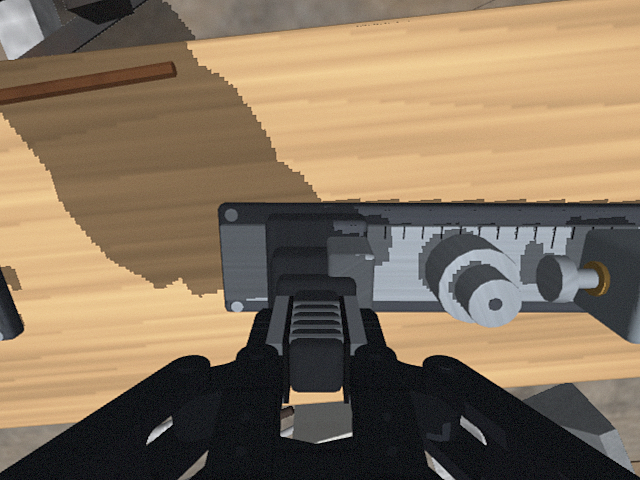

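The post is gripped: pads on both sides, post top at (317,365), shaft (490,300) and anvil face (548,278) ahead, still clear. I push on, slowly near contact, logging the force along the axis.

```bash
python3 - <<'E'
from h import *
p=camera_params("wrist"); ax=np.array([0.0968,0.9953,0]); t0=np.array(get_tool_pos())
for px in [(545,278),(549,278),(553,278)]: print("anvil d",(ray(p,px,149)-t0)@ax)
print("shaft d",(ray(p,(495,303),175)-t0)@ax)
np.save("t0.npy",t0)
def go(d,v):
    move_linear(t0+ax*d,speed=v)
    wait(0.1)
    print(round(d,1),round((np.array(get_tool_pos())-t0)@ax,2),round(np.array(get_ft_force())@ax,2))
go(15,30); go(26,25)
for d in range(29,45,3): go(d,12)
im=get_image("wrist"); cv2.imwrite("pics/w3.png",im[:,:,::-1]); print(get_t(),get_ft_force(),get_tool_pos())
E
```

```text
anvil d 114.40857659601416
anvil d 116.423911689912
anvil d 118.4392896887588
shaft d 78.11721926234912
15 13.5 -7.04
26 24.42 -7.07
29 27.25 -7.99
32 30.24 -7.48
35 33.21 -7.65
38 35.86 -8.88
41 38.7 -9.68
44 41.66 -10.57
10.575 [ -0.33608381 -11.16375802   2.74046344] [512.87421122 307.57072405 263.26561022]
```

View pics/w3.png

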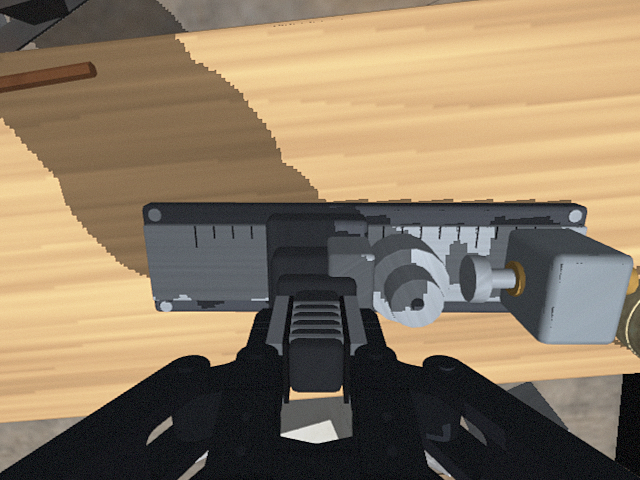

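The shaft (418,300) is against the jaw face and upright; the anvil face is at about (472,279), still a small gap away. I continue in small steps to find the contact force step.

```bash
python3 - <<'E'
from h import *
p=camera_params("wrist"); ax=np.array([0.0968,0.9953,0]); t0=np.load("t0.npy")
t=np.array(get_tool_pos()); 
for c in (467,472,476): print("anvil d",(ray(p,(c,279),149)-t0)@ax)
def go(d,v):
    move_linear(t0+ax*d,speed=v); wait(0.1)
    a=(np.array(get_tool_pos())-t0)@ax
    f=np.mean([np.array(get_ft_force())@ax for _ in range(3)])
    print(round(d,1),round(a,2),round(f,2)); return a,f
for d in np.arange(45.5,56,1.5):
    a,f=go(d,12)
    if f<-17: break
im=get_image("wrist"); cv2.imwrite("pics/w4.png",im[:,:,::-1]); print(get_t())
E
```

```text
anvil d 116.06846710421078
anvil d 118.57693314450438
anvil d 120.58347546622831
45.5 43.17 -11.3
47.0 44.68 -10.55
48.5 46.18 -10.59
50.0 47.66 -10.86
51.5 49.14 -10.47
53.0 50.65 -10.45
54.5 52.13 -10.08
13.25
```

View pics/w4.png

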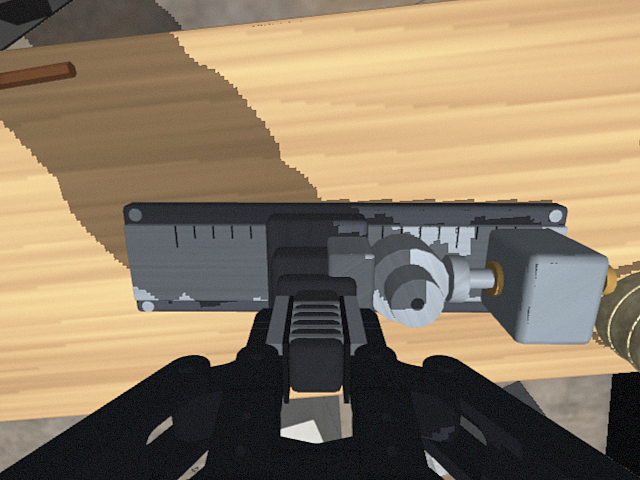

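The shaft is just about touching the anvil face (around (450,275)), and there is no spring force yet. I go on in 1 mm steps until the force steps up, then 6 mm more.

```bash
python3 - <<'E'
from h import *
ax=np.array([0.0968,0.9953,0]); t0=np.load("t0.npy")
def go(d,v):
    move_linear(t0+ax*d,speed=v); wait(0.1)
    a=(np.array(get_tool_pos())-t0)@ax
    f=np.mean([np.array(get_ft_force())@ax for _ in range(3)])
    print(round(d,1),round(a,2),round(f,2)); return a,f
d=54.5
while d<61:
    d+=1; a,f=go(d,10)
    if f<-12.3: break
c=a
while f>-18 and a<c+5.2: d+=1; a,f=go(d,10)
im=get_image("wrist"); cv2.imwrite("pics/w5.png",im[:,:,::-1]); print(get_t())
E
```

```text
55.5 53.07 -10.61
56.5 53.69 -11.81
57.5 54.52 -13.37
58.5 55.44 -13.34
59.5 56.35 -13.79
60.5 57.27 -13.85
61.5 58.18 -14.58
62.5 59.1 -15.07
63.5 60.0 -15.38
16.45
```

View pics/w5.png

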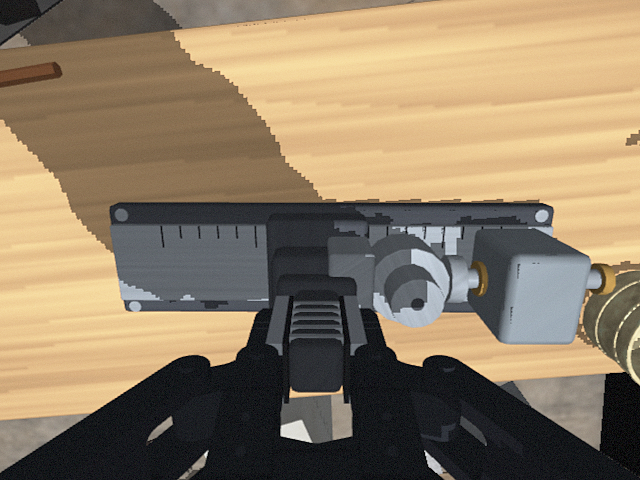

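The brass collar (603,278) has come out of the housing, the shaft is pinched upright, and the travel past contact is about 6.5 mm. I unload the arm, let go, retreat and check.

```bash
python3 - <<'E'
from h import *
ax=np.array([0.0968,0.9953,0]); t0=np.load("t0.npy")
s=lambda: print(((np.array(get_tool_pos())-t0)@ax).round(2),(np.array(get_ft_force())@ax).round(2))
move_linear(t0+ax*60.8,speed=10); wait(.1); s()
move_gripper(50); wait(.1); s(); print(get_grip_width())
x,y,z=get_tool_pos(); move_linear([x,y,350],speed=100); wait(.3)
im=get_image("wrist"); cv2.imwrite("pics/w6.png",im[:,:,::-1]); print(get_t(),get_ft_force())
E
```

```text
59.71 -6.86
60.95 -0.92
50.05518862747302
18.8417 [0.58613742 0.45651166 0.38658864]
```

View pics/w6.png

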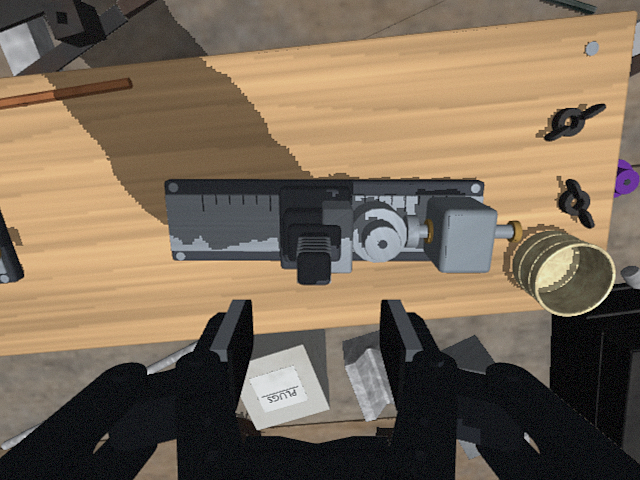

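The jaw stayed put: the shaft (382,238) is upright between jaw and anvil, the collar (515,230) stands off the housing, and the gripper is clear.

```bash
python3 -c "
from workcell import *
print(finish_job())"
```

```text
the job is handed in; nothing more can be done
None
```

I handed the job in: the shaft stands upright, pinched between jaw and anvil with the anvil in by an estimated 6.5 mm. The gripper is clear, and I never touched the other caliper. Handing in returned no verdict.

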